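# Reload the game-box gravity dispenser

## Task

Load the clear pawn box into the steel gravity dispenser: turn it in the loading well so that its black clasp points at the chute, then slide it out through the mouth so that it runs down the ramp, clasp end first, and comes to rest against the end stop. The box is too wide to grip, so work it with light fingertip pressure on its lid or sides; the lid is thin, so never press harder than a firm fingertip (it cracks at about 45 N), and do not tip the box over. Leave the other things on the shelf where they are.

Things in the scene. Friction and masses are not known exactly. Their poses are not given: they have to be found in the camera images.
- dispenser: Fixed bare-steel gravity dispenser on the shelf: a square loading well, then a ramp. Origin on the shelf surface under the well's centre; its -y points downhill, x runs across, z up. Well 165 x 165 mm inside, level floor 110 mm up; kerbs 8 mm thick rise 30 mm above the floor all round but for the mouth. Slick: plastic on this steel has friction about 0.25.
- well (a point): Centre of the well's floor, 110 mm above the shelf; axes as the dispenser's.
- mouth (a point): Middle of the mouth's sill, where the level floor breaks into the ramp, 82.5 mm downhill of the well's centre; axes as the dispenser's. The mouth is a 100 mm wide gap in the kerb with 45 degree flared guides, 30 mm high, in the well's corners on each side.
- stop (a point): Point on the inner face of the end stop, mid lane, 20 mm above the ramp: where the clasp's face is when the box is home. The ramp runs from the sill down to the stop: 100 mm wide inside, 180 mm long, 28 degrees, side walls and stop 38 mm high. Once its middle is past the sill, the box tips onto the ramp and slides down by itself.
- pawn_box: Loose clear snap-lid box of wooden pawns, lying lid up in the well: 110 mm long (x), 92 wide (y), 36 high (z), about 0.3 kg. Origin under its centre. A black clasp (36 mm wide, out 7 mm) on the +x end, which must lead; at the start it points 50 to 180 degrees off the mouth, either way. The box has room to turn in the well.
- clasp (a point): Middle of the clasp's outer face, 62 mm from the box's centre along its x, 20 mm above its underside.
- lid_middle (a point): Centre of the lid's flat top, 36 mm above the box's underside and 6 mm above the well's kerbs. The top is a clear non-slip silicone sheet (104 x 86 mm): fingertips pressing on it with about 10 N can twist or drag the box, lighter ones slip.
- token_tower: Bystander: blue three-tier plastic token tower, 92 mm across, 147 mm high, origin under its centre.
- dice_cup: Bystander: green dice cup, 72 mm across, 85 mm high, origin under its centre, near the ramp on the robot's side.
- clamp: Bystander: small aluminium clamp lying flat, about 60 x 115 x 20 mm, origin under its bar, beyond the well.
- spare_pawn: Bystander: wooden pawn, 26 mm across, 46 mm high, beyond the ramp.
- peg_jar: Bystander: glass jar, 68 mm across, 100 mm high.
- screwdriver: Bystander: screwdriver lying on the shelf, about 200 mm long.
- card_box: Bystander: plain cardboard box 65 x 95 x 22 mm lying flat.
Not all that is in view belongs to the job. Of the things like the pawn_box, leave any that is turquoise; of the rest the smaller one is meant.

How it is judged (in metres and radians):
At the end, for the whole second after the job is handed in: The box rests, let go and still, flat on the ramp (tilted 23 to 33 degrees, like the 28 degree ramp), lid up, with its clasp leading: the clasp's outer face within 15 mm of the stop point on the end stop (distance between clasp and stop below 0.015 m and angle between pawn_box's own z axis and vertical between 0.4 and 0.58 rad and linear speed of pawn_box below 0.02 m/s); the robot touches nothing.
It fails at once if the box is pressed or struck with more than 45 N (contact force between the fingers and pawn_box above 45 N).
It fails at once if the box is tipped over (more than 52 degrees) (angle between pawn_box's own z axis and vertical above 0.9 rad).
It fails at once if any of the seven other things on the shelf is moved more than 30 mm (distance of any of token_tower, dice_cup, clamp, spare_pawn, peg_jar, screwdriver, card_box from where it was at the start of the episode above 0.03 m).
It also fails if it takes over 64 s, if anything falls off the work surface, if the arm or the gripper's body presses on something with over 40 N, if the wrist force passes 120 N, or if a joint passes its speed limit or range.

## Robot

A 6-joint arm with a two-finger parallel gripper is mounted at the origin on the work surface. World frame = base frame: x ahead of the robot, y to its left, z up, the work surface at z = 0. Lengths are in m, angles in degrees, forces in N, time in s.
With the tool pointing down it reaches from about 0.325 to 0.775 m from the base axis. Payload 5.5 kg.
Tool frame: the origin (TCP) lies at the centre of the arm's flange, where the gripper is bolted on; the fingertips stand 182 mm ahead of it and the grasp point (between the pads) lies 163 mm ahead of it; z points along the fingers, x is the direction in which the jaws open and shut, and the axes are right-handed (so a half turn about z gives the same grasp; the last joint's range is limited). The gripper opens to 88 mm and grips with 3 to 60 N. Pads are 20 mm wide; open, the fingers measure 115 mm over their backs; the gripper's body (75 mm by 178 mm) begins 61 mm behind the grasp point.
Start: joints at [69.402, 5.22, 70.514, -0, 104.267, -3.249], TCP at [0.179, 0.573, 0.405] pointing down, gripper open.
Joint ranges: [-164.24, 164.24], [-49.07, 125.15], [9.68, 141.18], [-86.29, 266.29], [3.28, 154.24], [-151.56, 151.56]. Speed limits (degrees/s): [147.25, 147.25, 172.46, 180, 180, 180].

## Interface

Orientations are given as [roll, pitch, yaw] about the fixed x, y, z axes, in that order (R = Rz(yaw) Ry(pitch) Rx(roll)).
In Python, from station import env gives the robot as it stands.
- The arm moves only by the shell command python3 -m pendant 'ROWS' [FORCE]. ROWS is JSON, a list of rows, each a list of 7 numbers: the turn, a rotation vector about the world's x, y, z in degrees, then the shift along the world's x, y, z in m, then the opening, from 0 (shut) to 1 (fully open). A call has 1 to 20 rows; each row is the pose to reach, as a shift and turn from the pose commanded when the call began; what a row does not reach only later rows make up. A row lasts 1/10 s, in which the tool goes at most 50 mm and 8.59 degrees, less where a joint would pass 70% of its speed; a pose out of reach is approached as far as the arm can. A call with a gripper value outside its range is refused whole. The fingers move at their own pace and stop on an object; FORCE is the grip in N (left out, the last holds). Time passes only in rows, so rows that repeat a pose let the fingers close. It gives the time, the measured TCP pose, the force and the opening at its end, in the units of the state.
- env.state(): the state, without advancing time (a new reading comes with each control period).
- env.capture(name): name is "scene" or "top" or "wrist"; returns a dict with "frame" (480x640x3 uint8, red, green, blue), "fx", "fy", "cx", "cy" (pixels), "rvec" (rotation vector, rad) and "tvec" (3), from world to camera coordinates, as OpenCV has them. Camera axes: x right, y down, z forward; pixel columns grow to the right and rows downward; lengths in m; the calibration is good to about 2 mm. A picture is of the moment at which its call begins. There is no depth.
- env.job_done(): hands the job in, once; it reports no verdict.
The state is a dict: "time_s": time; "qpos": joint angles; "qd": joint speeds; "joint_torque": joint torques, N m; "eef_pos": TCP position; "tool_rot": TCP orientation; "force": force on the tool from outside, world axes, zero at the start; "ft_torque": the same for the moment, N m; "gripper_width": opening from 0.0 (shut) to 1.0 (fully open).
Only numpy, scipy, OpenCV 4.12 (cv2) and the standard library are available. Lean on these libraries where they do the work, as an engineer would, in place of code of your own. Each camera call takes 0.05 s, during which the arm holds its last target.

## Working session

There is one attempt and no reset: what is moved stays moved. The work goes in short steps, Python scripts to look and compute and a shell command to move; the robot and the scene stay as the last step left them, time stands still between calls to the robot, and variables do not carry over. Pictures are saved under pics/ and viewed, and the job is handed in when it is done.

```bash
ls; mkdir -p pics
python3 - <<'E'
from station import env
import cv2
s=env.state();print({k:s[k] for k in('time_s','eef_pos','tool_rot','force','gripper_width')})
for n in('scene','top','wrist'):
    c=env.capture(n);cv2.imwrite(f'pics/{n}0.png',c['frame'][:,:,::-1]);print(n,c['fx'],c['fy'],c['cx'],c['cy'],c['rvec'],c['tvec'])
E
```

```text
pics
{'time_s': 0.0, 'eef_pos': array([0.1789605 , 0.57275387, 0.40351853]), 'tool_rot': array([-1.79993663e+02,  1.09744899e-01,  7.26496188e+01]), 'force': array([1.09843919, 0.64079294, 0.0064997 ]), 'gripper_width': 1.0009211094678345}
scene 543.5431068851362 543.5431068851362 321.2701461425693 247.10356168517967 [ 1.72652209  1.53566824 -0.76923296] [-0.10088231 -0.20283123  1.7272445 ]
top 436.23065960566345 436.23065960566345 323.5552955044507 242.3034933171108 [ 2.13933738 -2.16222009  0.1452603 ] [0.01938387 0.52237569 1.13731062]
wrist 348.86093448923657 348.86093448923657 320.75588599541896 237.70735751171546 [-2.320427   -1.70517116 -0.26540216] [-0.60027773 -0.03622573  0.39185894]
```

View pics/scene0.png

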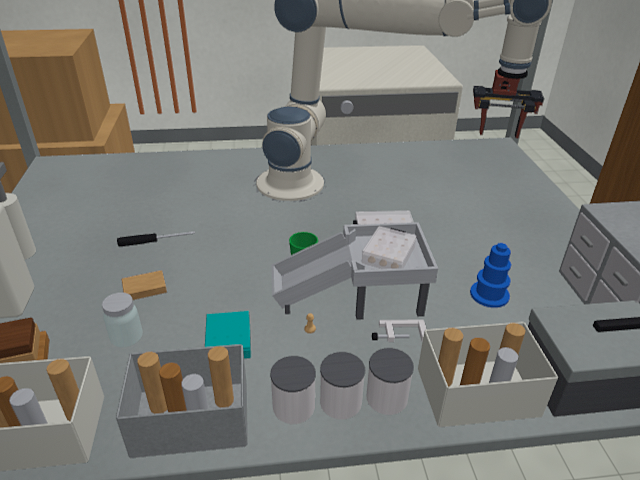

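View pics/top0.png

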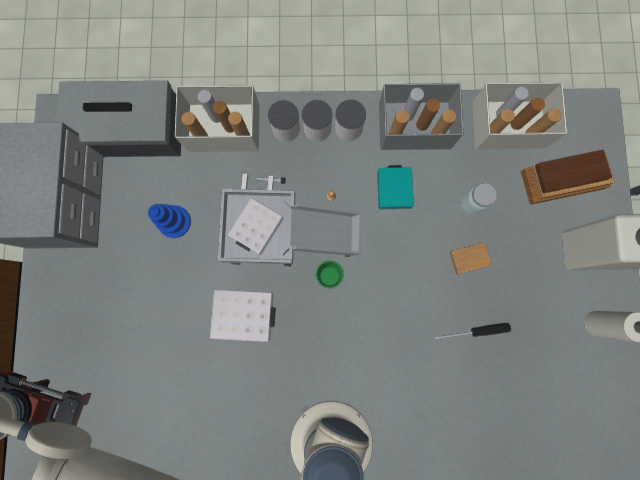

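View pics/wrist0.png

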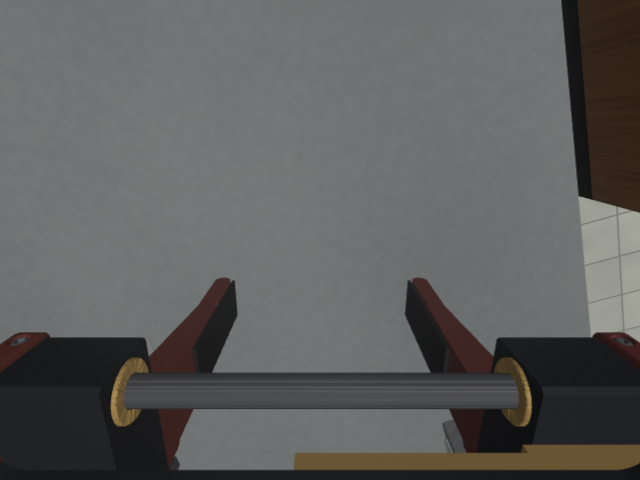

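Candidates for the pawn box (top view): the clear box in the well (255,226), a larger clear box on the shelf (242,316), and a turquoise box (395,187). The smaller clear one in the well is meant. I'll check it in a crop and measure it.

```bash
cat > h.py <<'E'
from station import env
import cv2,numpy as np
def ray(c,uv):
    R,_=cv2.Rodrigues(np.array(c['rvec'],float));t=np.array(c['tvec'],float)
    d=R.T@np.array([(uv[0]-c['cx'])/c['fx'],(uv[1]-c['cy'])/c['fy'],1.]);o=-R.T@t
    return o,d
def onz(c,uv,z):
    o,d=ray(c,uv);return (o+d*(z-o[2])/d[2])
def proj(c,p):
    r=cv2.projectPoints(np.array([p],float),np.array(c['rvec'],float),np.array(c['tvec'],float),np.array([[c['fx'],0,c['cx']],[0,c['fy'],c['cy']],[0,0,1.]]),None)[0];return r.ravel()
def crop(c,x0,y0,x1,y1,k,name):
    cv2.imwrite('pics/'+name,cv2.resize(c['frame'][y0:y1,x0:x1,::-1],None,fx=k,fy=k,interpolation=cv2.INTER_CUBIC))
E
python3 - <<'E'
from h import *
c=env.capture('top');crop(c,205,175,375,300,4.7,'t1.png')
c=env.capture('scene');crop(c,265,200,445,325,4.4,'s1.png')
E
```

```text
(no output)
```

View pics/t1.png

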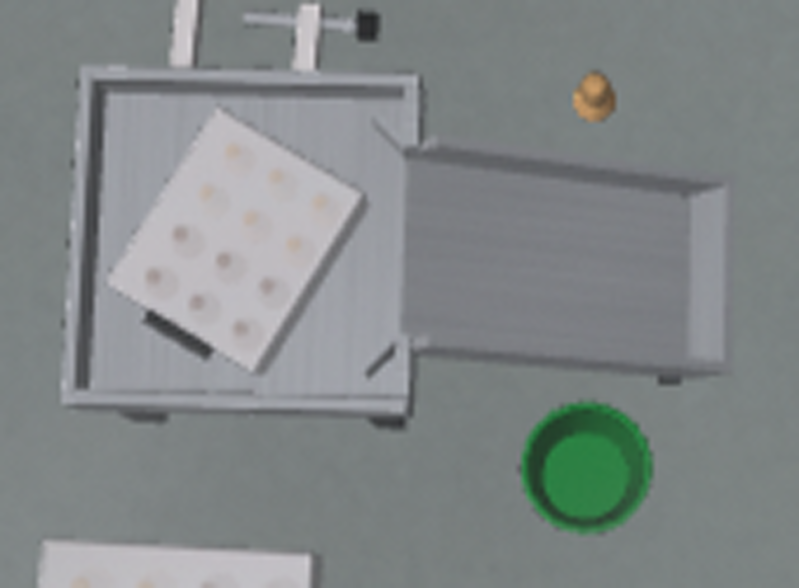

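View pics/s1.png

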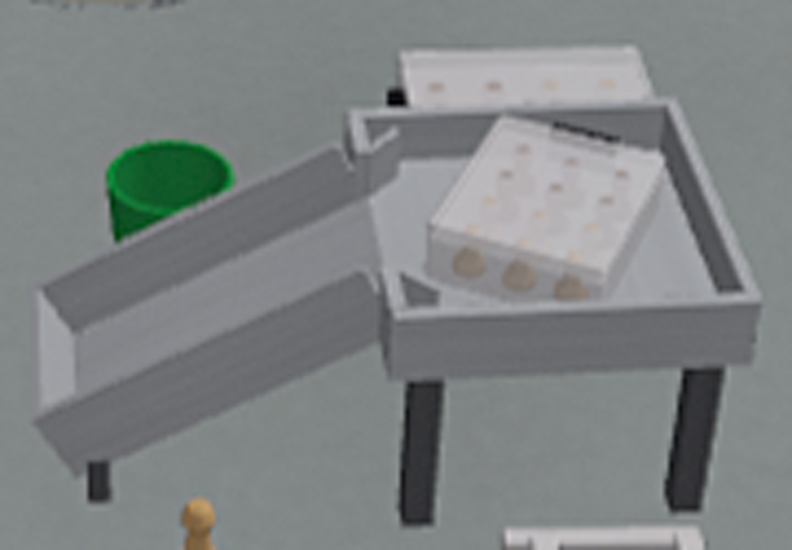

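The crops confirm the choice. The clear box is in the well, with its clasp at crop (178,335) on the lower-left side, pointing toward the robot. The mouth opens to the right (world -y).

Run:
```python
from h import *
c=env.capture('top')
f=lambda p:(p[0]/4.7+205-.4,p[1]/4.7+175-.4)
L=np.array([onz(c,f(p),.146) for p in[(218,110),(366,198),(256,374),(108,282)]])
print(L.round(4),L.mean(0).round(4),[np.linalg.norm(L[i]-L[i-1]).round(3) for i in range(4)])
m=(L[2]+L[3])/2-L.mean(0);print('clasp dir',np.degrees(np.arctan2(m[1],m[0])))
K=np.array([onz(c,f(p),.140) for p in[(84,67),(420,75),(408,412),(62,404)]])
print(K.round(4),K.mean(0).round(4),[np.linalg.norm(K[i]-K[i-1]).round(3) for i in range(4)])
d=K[1]-K[0]+K[2]-K[3];print('downhill dir',np.degrees(np.arctan2(d[1],d[0])))
print('cup',onz(c,f((587,465)),.085),'stop',[onz(c,f(p),.05) for p in[(725,185),(722,370)]])
o,d=ray(c,(320,240));print(o)
```

```text
[[0.6197 0.1917 0.146 ]
 [0.5719 0.1139 0.146 ]
 [0.4801 0.1705 0.146 ]
 [0.529  0.2477 0.146 ]] [0.5502 0.181  0.146 ] [np.float64(0.107), np.float64(0.091), np.float64(0.108), np.float64(0.091)]
clasp dir 148.33931766929973
[[0.6453 0.264  0.14  ]
 [0.639  0.0861 0.14  ]
 [0.4602 0.0925 0.14  ]
 [0.4662 0.2717 0.14  ]] [0.5527 0.1786 0.14  ] [np.float64(0.179), np.float64(0.178), np.float64(0.179), np.float64(0.179)]
downhill dir -91.98194354122396
cup [ 0.43528752 -0.00046657  0.085     ] stop [array([ 0.59616615, -0.08152376,  0.05      ]), array([ 0.49016595, -0.077558  ,  0.05      ])]
[0.36395678 0.01376508 1.19752809]
```

```bash
python3 -m pendant '[[0,0,-104.3,0.371,-0.392,-0.01,0.6],[0,0,-104.3,0.371,-0.392,-0.01,0.6],[0,0,-104.3,0.371,-0.392,-0.01,0.6],[0,0,-104.3,0.371,-0.392,-0.01,0.6],[0,0,-104.3,0.371,-0.392,-0.01,0.6],[0,0,-104.3,0.371,-0.392,-0.01,0.6],[0,0,-104.3,0.371,-0.392,-0.01,0.6],[0,0,-104.3,0.371,-0.392,-0.01,0.6],[0,0,-104.3,0.371,-0.392,-0.01,0.6],[0,0,-104.3,0.371,-0.392,-0.01,0.6],[0,0,-104.3,0.371,-0.392,-0.01,0.6],[0,0,-104.3,0.371,-0.392,-0.01,0.6],[0,0,-104.3,0.371,-0.392,-0.01,0.6],[0,0,-104.3,0.371,-0.392,-0.01,0.6],[0,0,-104.3,0.371,-0.392,-0.04,0.6],[0,0,-104.3,0.371,-0.392,-0.04,0.6],[0,0,-104.3,0.371,-0.392,-0.04,0.6]]' 10
python3 - <<'E'
from h import *
s=env.state();print({k:s[k] for k in('time_s','qpos','eef_pos','tool_rot','force','ft_torque','gripper_width')})
c=env.capture('wrist');cv2.imwrite('pics/w2.png',c['frame'][:,:,::-1])
E
```

```text
time_s: 2.0
eef_pos: [0.5493, 0.1815, 0.3644]
tool_rot: [179.9, 0.1, -31.5]
force: [0.2, -0.8, -0.1]
gripper_width: 0.601
{'time_s': 2.0, 'qpos': array([1.49095935e+01, 1.67988347e+00, 7.82597653e+01, 4.21971061e-03,
       1.00147683e+02, 4.63771440e+01]), 'eef_pos': array([0.54931342, 0.1814566 , 0.36444776]), 'tool_rot': array([ 1.79939647e+02,  6.32587412e-02, -3.14668435e+01]), 'force': array([ 0.23706084, -0.84767811, -0.09010859]), 'ft_torque': array([-0.10140392,  0.06947165, -0.04938448]), 'gripper_width': 0.6006237837258537}
```

View pics/w2.png

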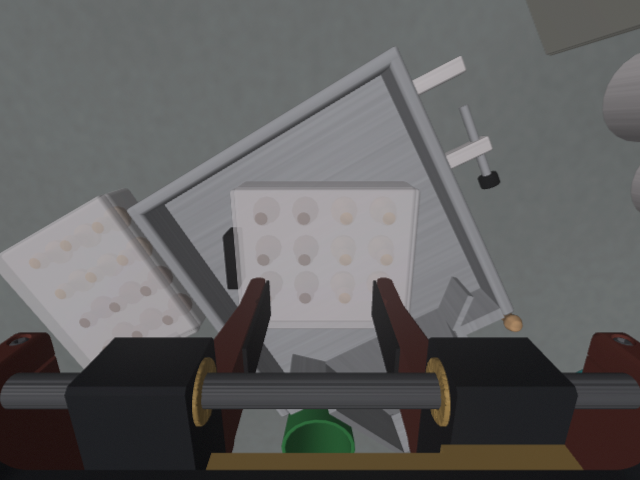

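The wrist view shows the lid square to the jaws, corners near (237,188), (415,188), (413,327) and (237,325), with the clasp at (230,258).

```bash
python3 - <<'E'
from h import *
c=env.capture('wrist')
L=np.array([onz(c,p,.146) for p in[(237,188),(415,188),(413,327),(237,325)]]);print(L.round(4),L.mean(0))
E
python3 -m pendant '[[0,0,0,0.001,0,-0.02,0.6],[0,0,0,0.001,0,-0.030,0.6],[0,0,0,0.001,0,-0.034,0.6],[0,0,0,0.001,0,-0.035,0.6],[0,0,0,0.001,0,-0.036,0.6],[0,0,0,0.001,0,-0.036,0.6]]'
```

```text
[[0.5349 0.2504 0.146 ]
 [0.6221 0.1969 0.146 ]
 [0.5796 0.1158 0.146 ]
 [0.4823 0.1773 0.146 ]] [0.55473638 0.18509841 0.146     ]
time_s: 2.7
eef_pos: [0.551, 0.1807, 0.3293]
tool_rot: [-180.0, -0.0, -31.6]
force: [-0.1, -0.6, 0.1]
gripper_width: 0.6
```

```bash
python3 -m pendant '[[0,0,0,0.001,0.001,-0.001,0.6],[0,0,0,0.001,0.001,-0.0015,0.6],[0,0,0,0.001,0.001,-0.0015,0.6]]'
python3 -m pendant '[[0,0,0,0,0,-0.0005,0.6],[0,0,0,0,0,-0.0005,0.6]]'
python3 -m pendant '[[0,0,0,0,0,-0.0005,0.6],[0,0,0,0,0,-0.0005,0.6]]'
```

```text
time_s: 3.0
eef_pos: [0.552, 0.1817, 0.3283]
tool_rot: [-179.9, -0.1, -31.6]
force: [-0.4, -0.2, 5.4]
gripper_width: 0.597
time_s: 3.2
eef_pos: [0.5519, 0.1817, 0.3283]
tool_rot: [-179.9, -0.1, -31.6]
force: [-0.5, -0.2, 8.1]
gripper_width: 0.598
time_s: 3.4
eef_pos: [0.5519, 0.1817, 0.3283]
tool_rot: [-179.9, -0.1, -31.6]
force: [-1.3, -0.5, 7.8]
gripper_width: 0.6
```

```bash
python3 -m pendant '[[0,0,0,0,0,-0.001,0.6],[0,0,0,0,0,-0.001,0.6],[0,0,0,0,0,-0.001,0.6]]'
python3 -m pendant '[[0,0,5,0,0,0,0.6],[0,0,10,0,0,0,0.6],[0,0,15,0,0,0,0.6],[0,0,15,0,0,0,0.6]]'
python3 - <<'E'
from h import *
c=env.capture('wrist');cv2.imwrite('pics/w3.png',c['frame'][:,:,::-1])
E
```

```text
time_s: 3.7
eef_pos: [0.5518, 0.1817, 0.3283]
tool_rot: [-179.9, -0.1, -31.6]
force: [-3.0, -1.7, 13.4]
gripper_width: 0.602
time_s: 4.1
eef_pos: [0.5522, 0.1822, 0.3283]
tool_rot: [-179.8, -0.3, -16.5]
force: [0.2, 0.7, 10.9]
gripper_width: 0.599
```

View pics/w3.png

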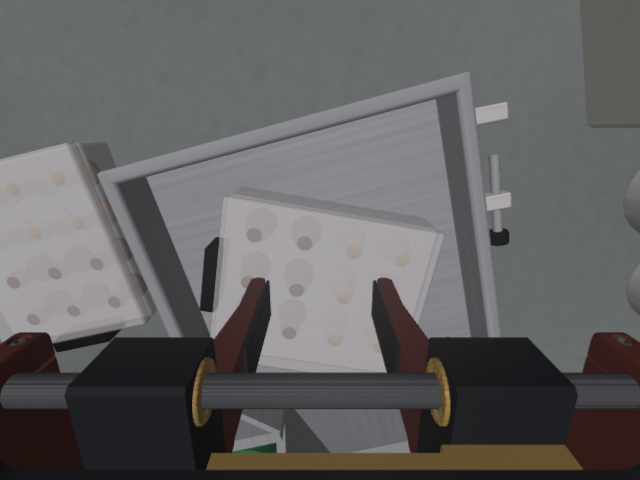

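The lid now lies about 10° off the jaws, so most of that twist slipped. I'll press harder.

```bash
python3 -m pendant '[[0,0,0,0,0,-0.001,0.6],[0,0,0,0,0,-0.002,0.6],[0,0,0,0,0,-0.002,0.6]]'
python3 -m pendant '[[0,0,4,0,0,0,0.6],[0,0,8,0,0,0,0.6],[0,0,12,0,0,0,0.6],[0,0,16,0,0,0,0.6],[0,0,20,0,0,0,0.6],[0,0,20,0,0,0,0.6]]'
python3 - <<'E'
from h import *
c=env.capture('wrist');cv2.imwrite('pics/w4.png',c['frame'][:,:,::-1])
E
```

```text
time_s: 4.45
eef_pos: [0.552, 0.1821, 0.3283]
tool_rot: [-179.7, -0.3, -16.6]
force: [-2.5, 0.1, 18.0]
gripper_width: 0.601
time_s: 5.05
eef_pos: [0.5522, 0.1825, 0.3284]
tool_rot: [-179.8, -0.5, 3.5]
force: [-0.6, 2.7, 17.0]
gripper_width: 0.598
```

View pics/w4.png

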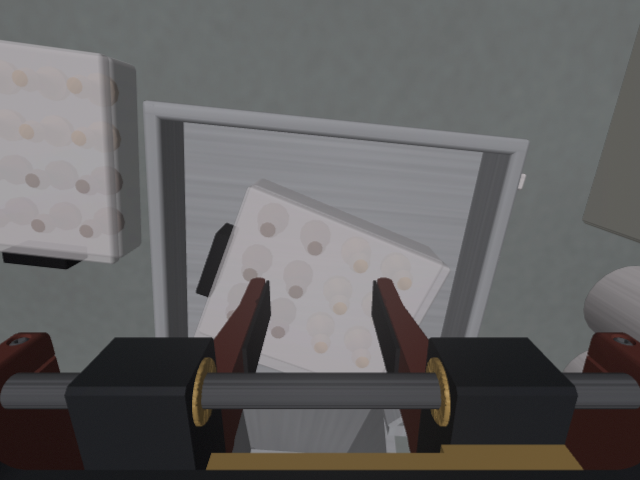

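Run:
```python
from h import *
s=env.state();print(s['force'],s['ft_torque'],s['tool_rot'])
for im,n in((0,'now'),):
    c=env.capture('wrist')
    A,B=onz(c,(250,189),.146),onz(c,(448,268),.146)
    C=onz(c,(196,350),.146)
    print(A,B,C,np.linalg.norm(A-B),np.degrees(np.arctan2(*(A-B)[1::-1])))
    print((B+C)/2)
    t=s['eef_pos'];print(proj(c,[t[0],t[1],.146]))
    K=[onz(c,p,.14) for p in[(146,102),(526,141)]];print(K)
c=env.capture('top');crop(c,205,175,375,300,4.7,'t5.png')
c=env.capture('scene');crop(c,265,180,445,325,4.1,'s5.png')
```

```text
[-0.91034533  3.01930563 17.66120693] [ 0.3413239   0.62748872 -0.1059586 ] [-179.80961443   -0.47965814    3.40561401]
[0.51730929 0.23813407 0.146     ] [0.61686296 0.20371618 0.146     ] [0.48790664 0.14852309 0.146     ] 0.10533529438929111 160.92860872408966
[0.5523848  0.17611963 0.146     ]
[317.84446628 299.6540606 ]
[array([0.46962878, 0.27378298, 0.14      ]), array([0.64523308, 0.26710246, 0.14      ])]
```

View pics/t5.png

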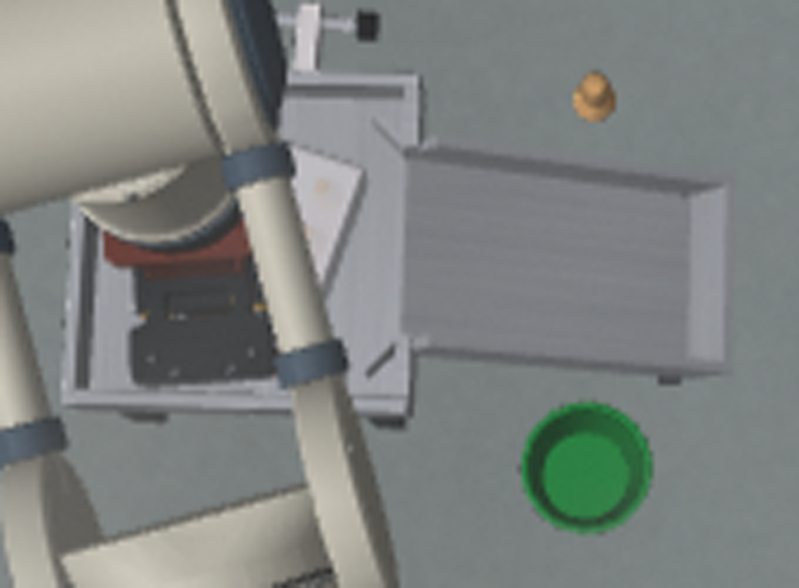

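View pics/s5.png

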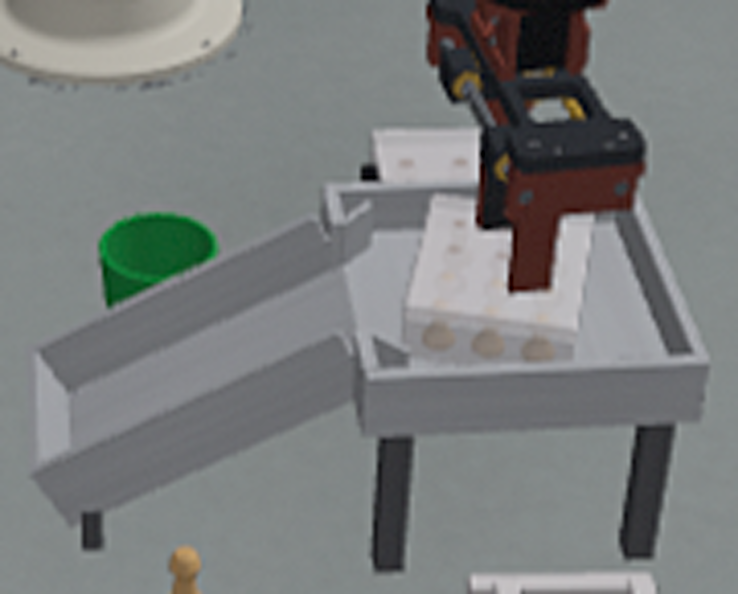

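Nearly all the load is on the -x finger: the centre of pressure is about 23 mm off and the tool is tilted about 0.5°. That explains the slipping. I'll lift, recentre, open wider, and trim the tilt so both fingers press.

```bash
cat >> h.py <<'E'
def cop():
    s=env.state();F=s['force'];M=s['ft_torque']-np.array([-.10,.07,-.05])
    Rm=M-np.cross([0,0,-.182],F)
    rx,ry=-Rm[1]/F[2],Rm[0]/F[2]
    a=np.radians(s['tool_rot'][2]);print('t',s['time_s'],'F',F.round(1),'cop mm xy',round(rx*1e3,1),round(ry*1e3,1),'along jaw',round((rx*np.cos(a)+ry*np.sin(a))*1e3,1),'Mz',Rm[2].round(2),'rot',np.round(s['tool_rot'],2),'pos',s['eef_pos'].round(4))
E
python3 -m pendant '[[0,0,0,0,0,0.008,0.75],[0,0,-8,0,-0.005,0.008,0.75],[0,0,-16,0,-0.005,0.008,0.75],[0,0,-22,0,-0.005,0.008,0.75],[0,0,-22,0,-0.005,0.006,0.75],[0,0,-22,0,-0.005,0.006,0.75]]'
python3 -c "
from h import *
s=env.state();print(s['force'],s['ft_torque']);cop()"
python3 -m pendant '[[0,0,0,0,0,-0.003,0.75],[0,0,0,0,0,-0.005,0.75],[0,0,0,0,0,-0.006,0.75],[0,0,0,0,0,-0.006,0.75]]'
python3 -c "
from h import *
cop()"
```

```text
time_s: 5.85
eef_pos: [0.5519, 0.1767, 0.3286]
tool_rot: [180.0, 0.0, -18.5]
force: [-0.3, 0.8, -0.6]
gripper_width: 0.753
[-0.2984999   0.75658118 -0.55296492] [-0.09775167  0.10003059  0.01697125]
t 5.85 F [-0.3  0.8 -0.6] cop mm xy -43.9 245.0 along jaw -119.4 Mz 0.07 rot [ 1.7997e+02  4.0000e-02 -1.8490e+01] pos [0.5519 0.1767 0.3286]
time_s: 6.25
eef_pos: [0.5516, 0.1767, 0.3283]
tool_rot: [-179.8, -0.2, -18.5]
force: [-5.7, -1.6, 20.2]
gripper_width: 0.753
t 6.25 F [-5.7 -1.6 20.2] cop mm xy -25.0 5.1 along jaw -25.3 Mz 0.19 rot [-179.84   -0.23  -18.51] pos [0.5516 0.1767 0.3283]
```

```bash
python3 -m pendant '[[0.16,0.5,0,0,0,0,0.75],[0.16,0.5,0,0,0,0,0.75]]'
python3 -c "
from h import *
cop()"
python3 -m pendant '[[0.16,0.5,0,0.001,0,0,0.75],[0.16,0.5,0,0.001,0,0,0.75]]'
python3 -c "
from h import *
cop()"
```

```text
time_s: 6.45
eef_pos: [0.5525, 0.1764, 0.3283]
tool_rot: [-179.8, 0.1, -18.5]
force: [-1.7, -3.8, 15.5]
gripper_width: 0.754
t 6.45 F [-1.7 -3.8 15.5] cop mm xy 21.4 12.1 along jaw 16.5 Mz 0.13 rot [-1.7981e+02  9.0000e-02 -1.8550e+01] pos [0.5525 0.1764 0.3283]
time_s: 6.65
eef_pos: [0.5538, 0.1761, 0.3285]
tool_rot: [-179.8, 0.5, -18.6]
force: [0.3, -2.7, 17.2]
gripper_width: 0.749
t 6.65 F [ 0.3 -2.7 17.2] cop mm xy 24.9 -15.0 along jaw 28.4 Mz -0.07 rot [-179.82    0.52  -18.59] pos [0.5538 0.1761 0.3285]
```

```bash
python3 -m pendant '[[-0.2,-0.6,0,0,0,-0.0005,0.75],[-0.2,-0.6,0,0,0,-0.0005,0.75]]'
python3 -c "
from h import *
cop()"
python3 -m pendant '[[0,0,3,0,0,0,0.75],[0,0,6,0,0,0,0.75],[0,0,9,0,0,0,0.75],[0,0,12,0,0,0,0.75],[0,0,15,0,0,0,0.75]]'
python3 - <<'E'
from h import *
cop()
c=env.capture('wrist');cv2.imwrite('pics/w6.png',c['frame'][:,:,::-1])
E
```

```text
time_s: 6.85
eef_pos: [0.5531, 0.1766, 0.3283]
tool_rot: [-179.8, -0.0, -18.5]
force: [-2.5, -1.7, 19.4]
gripper_width: 0.754
t 6.85 F [-2.5 -1.7 19.4] cop mm xy -0.1 1.5 along jaw -0.5 Mz 0.06 rot [-1.7979e+02 -1.0000e-02 -1.8530e+01] pos [0.5531 0.1766 0.3283]
time_s: 7.35
eef_pos: [0.5534, 0.1769, 0.3283]
tool_rot: [-179.8, -0.1, -3.4]
force: [0.6, 0.7, 17.5]
gripper_width: 0.753
t 7.35 F [ 0.6  0.7 17.5] cop mm xy -22.5 -4.1 along jaw -22.2 Mz -0.08 rot [-1.7983e+02 -1.0000e-01 -3.4200e+00] pos [0.5534 0.1769 0.3283]
```

View pics/w6.png

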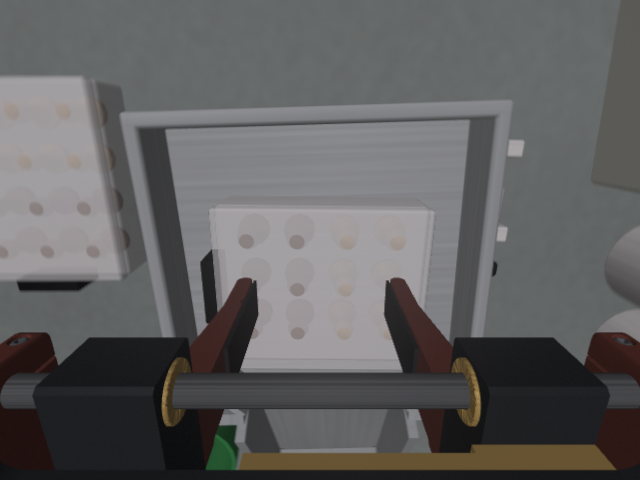

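The lid is now parallel to the jaws (top edge at row 207, columns 212–432), so the box turned with the tool. I'll carry on in chunks, trimming the tilt.

```bash
python3 -m pendant '[[0,0.3,2,0,0,0,0.75],[0,0.3,5,0,0,0,0.75],[0,0.3,8,0,0,0,0.75],[0,0.3,11,0,0,0,0.75],[0,0.3,14,0,0,0,0.75]]'
python3 -c "
from h import *
cop()"
```

```text
time_s: 7.9
eef_pos: [0.5536, 0.1769, 0.3283]
tool_rot: [-180.0, 0.1, 10.6]
force: [0.3, 0.3, 17.0]
gripper_width: 0.749
t 7.9 F [ 0.3  0.3 17. ] cop mm xy 17.7 2.0 along jaw 17.8 Mz -0.14 rot [-1.7996e+02  1.1000e-01  1.0590e+01] pos [0.5536 0.1769 0.3283]
```

```bash
python3 -m pendant '[[0,-0.15,3,0,0,0,0.75],[0,-0.15,6,0,0,-0.0002,0.75],[0,-0.15,9,0,0,-0.0002,0.75],[0,-0.15,12,0,0,-0.0002,0.75],[0,-0.15,15,0,0,-0.0002,0.75]]'
python3 - <<'E'
from h import *
cop()
c=env.capture('wrist');cv2.imwrite('pics/w7.png',c['frame'][:,:,::-1])
E
```

```text
time_s: 8.4
eef_pos: [0.5535, 0.1769, 0.3283]
tool_rot: [179.9, -0.0, 25.6]
force: [0.3, 1.0, 17.9]
gripper_width: 0.749
t 8.4 F [ 0.3  1.  17.9] cop mm xy -4.6 -6.2 along jaw -6.8 Mz -0.12 rot [ 1.7985e+02 -1.0000e-02  2.5580e+01] pos [0.5535 0.1769 0.3283]
```

View pics/w7.png

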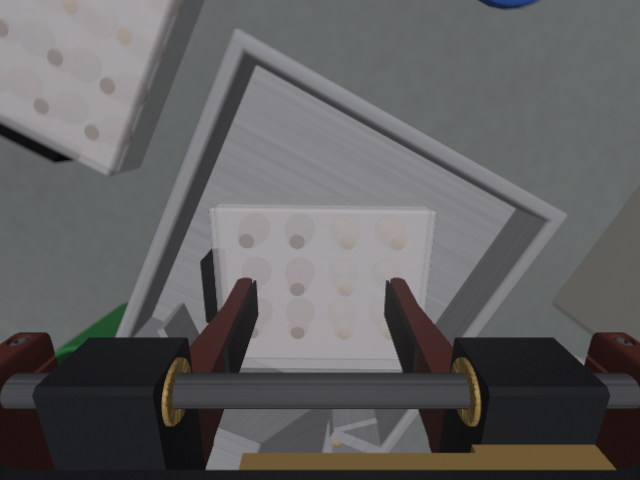

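No slip: the lid is still square to the jaws, clasp at (208,285).

```bash
python3 -m pendant '[[0,0.05,4,0,0,0,0.75],[0,0.05,8,0,0,0,0.75],[0,0.05,12,0,0,0,0.75],[0,0.05,16,0,0,0,0.75]]'
python3 -c "
from h import *
cop()"
```

```text
time_s: 8.85
eef_pos: [0.5536, 0.1769, 0.3282]
tool_rot: [179.7, 0.1, 41.6]
force: [0.4, -0.3, 17.3]
gripper_width: 0.748
t 8.85 F [ 0.4 -0.3 17.3] cop mm xy 6.6 18.6 along jaw 17.3 Mz -0.11 rot [1.7972e+02 7.0000e-02 4.1620e+01] pos [0.5536 0.1769 0.3282]
```

```bash
python3 -m pendant '[[0.2,-0.1,3,0,0,-0.0002,0.75],[0.2,-0.1,7,0,0,-0.0002,0.75],[0.2,-0.1,11,0,0,-0.0002,0.75],[0.2,-0.1,15,0,0,-0.0002,0.75]]'
python3 -c "
from h import *
cop()"
```

```text
time_s: 9.25
eef_pos: [0.5535, 0.1769, 0.3282]
tool_rot: [179.6, -0.0, 56.6]
force: [0.4, 0.6, 18.5]
gripper_width: 0.749
t 9.25 F [ 0.4  0.6 18.5] cop mm xy -6.6 -4.3 along jaw -7.2 Mz -0.18 rot [ 1.7964e+02 -4.0000e-02  5.6620e+01] pos [0.5535 0.1769 0.3282]
```

```bash
python3 -m pendant '[[0,0,4,0,0,0,0.75],[0,0,8,0,0,0,0.75],[0,0,12,0,0,0,0.75],[0,0,16,0,0,0,0.75]]'
python3 - <<'E'
from h import *
cop()
c=env.capture('wrist');cv2.imwrite('pics/w8.png',c['frame'][:,:,::-1])
E
```

```text
time_s: 9.65
eef_pos: [0.5535, 0.1769, 0.3282]
tool_rot: [179.5, 0.1, 72.6]
force: [-0.0, 0.7, 18.5]
gripper_width: 0.748
t 9.65 F [-0.   0.7 18.5] cop mm xy 4.2 8.3 along jaw 9.2 Mz -0.24 rot [1.7953e+02 6.0000e-02 7.2620e+01] pos [0.5535 0.1769 0.3282]
```

View pics/w8.png

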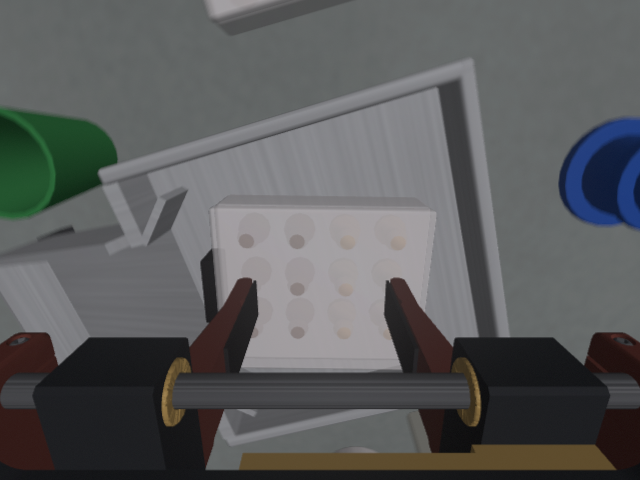

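```bash
python3 -m pendant '[[0.1,0,4,0,0,0,0.75],[0.1,0,8,0,0,0,0.75],[0.1,0,12,0,0,0,0.75],[0.1,0,15.4,0,0,0,0.75],[0.1,0,15.4,0,0,0,0.75]]'
python3 - <<'E'
from h import *
cop()
c=env.capture('wrist');cv2.imwrite('pics/w9.png',c['frame'][:,:,::-1])
L=np.array([onz(c,p,.146) for p in[(212,207),(433,209)]]);print(L,np.degrees(np.arctan2(*(L[0]-L[1])[1::-1])))
c=env.capture('scene');crop(c,265,180,445,325,4.1,'s9.png')
E
```

```text
time_s: 10.2
eef_pos: [0.5535, 0.177, 0.3282]
tool_rot: [179.5, 0.1, 88.0]
force: [-0.6, -0.6, 18.2]
gripper_width: 0.753
t 10.2 F [-0.6 -0.6 18.2] cop mm xy 8.5 27.2 along jaw 27.4 Mz 0.32 rot [1.7948e+02 1.1000e-01 8.7980e+01] pos [0.5535 0.177  0.3282]
[[0.50560486 0.12747397 0.146     ]
 [0.51031793 0.23226074 0.146     ]] -92.57529799214761
```

View pics/w9.png

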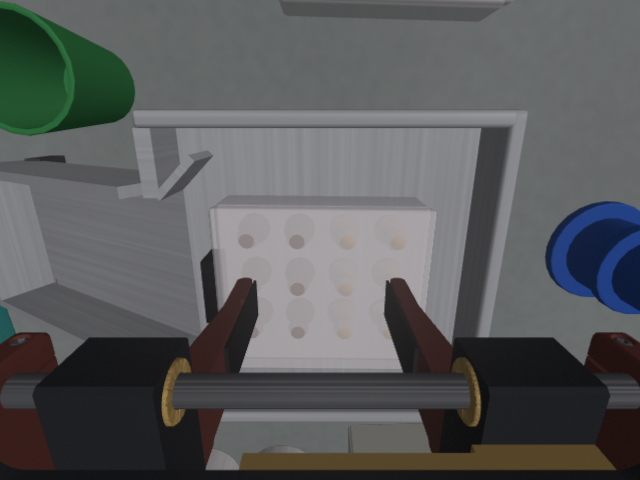

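View pics/s9.png

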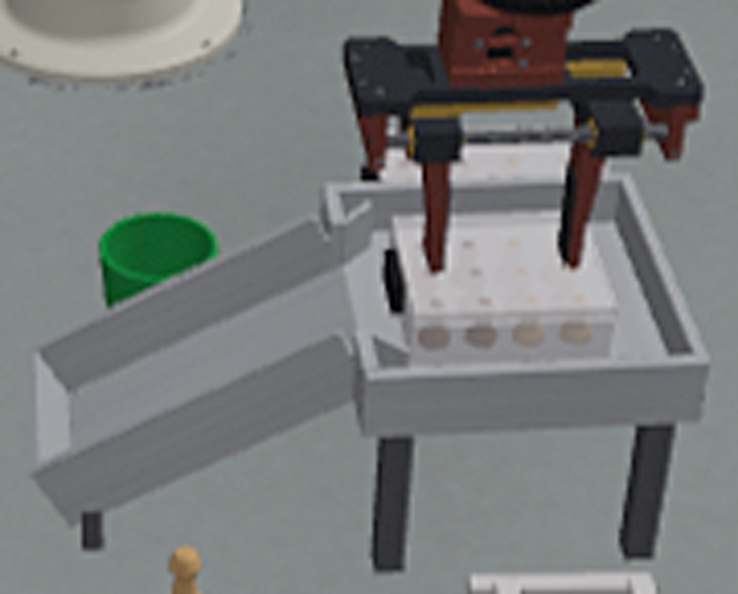

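The box is at -92.6° (target -92°) with its clasp at (208,285) facing the mouth, and it's centred on the lane. Next I'll drag it 45 mm downhill, keeping the load on the rear finger.

```bash
python3 -m pendant '[[0,0,0.3,0,-0.005,0,0.75],[0,0,0.6,-0.0005,-0.010,0,0.75],[0,0,0.6,-0.001,-0.016,0,0.75],[0,0,0.6,-0.001,-0.022,0,0.75],[0,0,0.6,-0.001,-0.022,0,0.75]]'
python3 - <<'E'
from h import *
cop()
E
python3 -m pendant '[[0,0,0,0,-0.006,0,0.75],[0,0,0,-0.0005,-0.012,0,0.75],[0,0,0,-0.001,-0.018,0,0.75],[0,0,0,-0.001,-0.023,0,0.75],[0,0,0,-0.001,-0.023,0,0.75]]'
python3 - <<'E'
from h import *
cop()
c=env.capture('wrist');cv2.imwrite('pics/w10.png',c['frame'][:,:,::-1])
E
```

```text
time_s: 10.8
eef_pos: [0.5525, 0.1551, 0.3282]
tool_rot: [179.5, 0.1, 88.5]
force: [-0.1, 2.4, 17.6]
gripper_width: 0.748
t 10.8 F [-0.1  2.4 17.6] cop mm xy 2.0 11.5 along jaw 11.6 Mz 0.14 rot [1.7947e+02 6.0000e-02 8.8510e+01] pos [0.5525 0.1551 0.3282]
time_s: 11.3
eef_pos: [0.5515, 0.1322, 0.3282]
tool_rot: [179.5, 0.1, 88.5]
force: [-0.7, 2.3, 18.9]
gripper_width: 0.749
t 11.3 F [-0.7  2.3 18.9] cop mm xy 6.7 16.6 along jaw 16.8 Mz 0.14 rot [1.7947e+02 7.0000e-02 8.8510e+01] pos [0.5515 0.1322 0.3282]
```

View pics/w10.png

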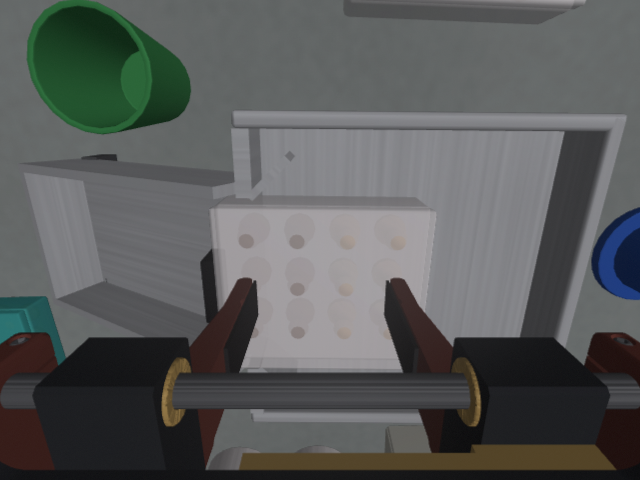

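The box moved with the tool and its front is in the mouth. Now I'll lift, turn the jaws across the lane, and come down behind the box to push its rear face.

```bash
python3 -m pendant '[[0,0,0,0,0,0.02,0.75],[0,0,0,0,0,0.044,0.75],[0,0,-90.5,0.0023,0.078,0.044,0.6],[0,0,-90.5,0.0023,0.078,0.044,0.6],[0,0,-90.5,0.0023,0.078,0.044,0.6],[0,0,-90.5,0.0023,0.078,0.044,0.6],[0,0,-90.5,0.0023,0.078,0.044,0.6],[0,0,-90.5,0.0023,0.078,0.044,0.6],[0,0,-90.5,0.0023,0.078,0.044,0.6],[0,0,-90.5,0.0023,0.078,0.044,0.6],[0,0,-90.5,0.0023,0.078,0.044,0.6],[0,0,-90.5,0.0023,0.078,0.044,0.6],[0,0,-90.5,0.0023,0.078,0.044,0.6],[0,0,-90.5,0.0023,0.078,0.044,0.6]]'
python3 - <<'E'
from h import *
s=env.state();print(s['force'],s['qpos'][5])
c=env.capture('wrist');cv2.imwrite('pics/w11.png',c['frame'][:,:,::-1])
c=env.capture('top');crop(c,205,175,375,300,4.7,'t11.png')
c=env.capture('scene');crop(c,265,180,445,325,4.1,'s11.png')
E
```

```text
time_s: 12.75
eef_pos: [0.5532, 0.2097, 0.3658]
tool_rot: [-180.0, 0.3, -2.1]
force: [0.0, 0.2, -0.0]
gripper_width: 0.603
[ 0.0403553   0.16992554 -0.04643192] 19.538236939477535
```

View pics/w11.png

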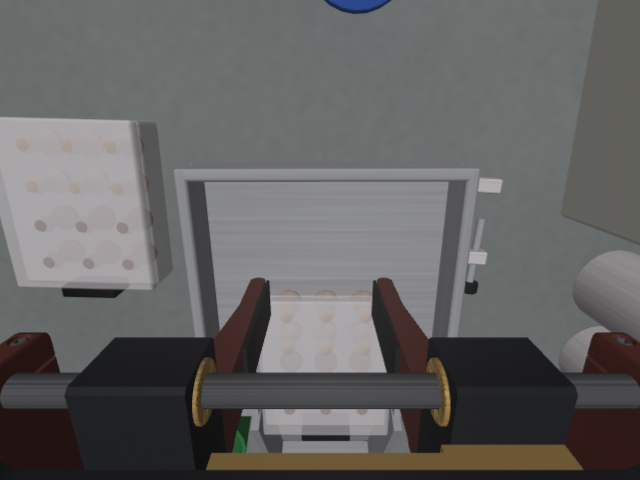

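View pics/s11.png

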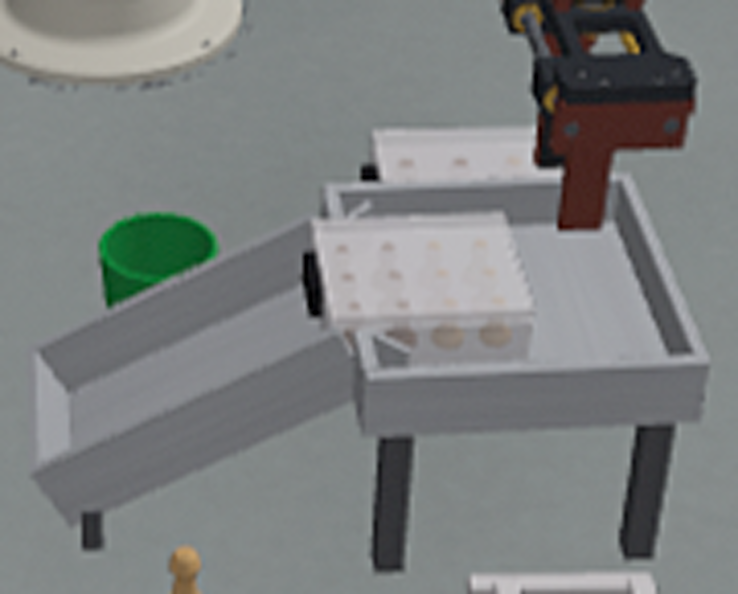

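View pics/t11.png

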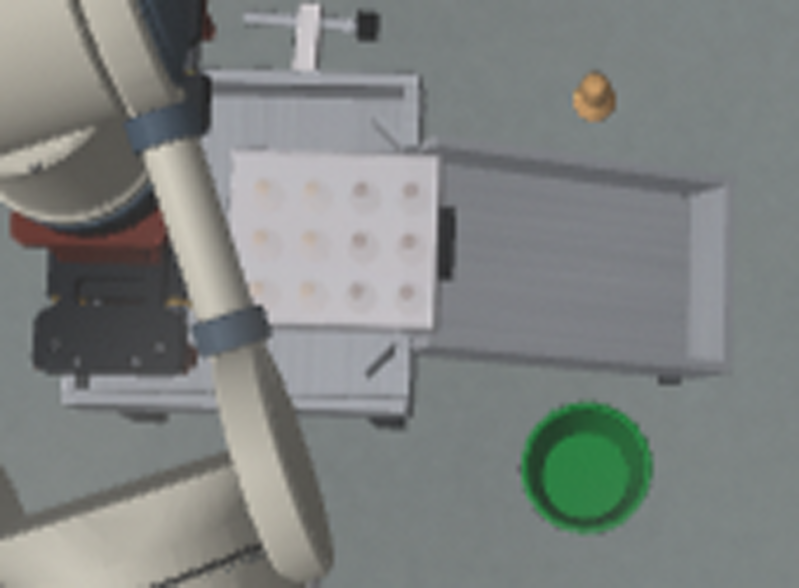

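The box is square in the mouth: lid corners at crop (233,150), (438,155) and (434,328), with the clasp leading at (447,243). I'll check its lateral offset.

Run:
```python
from h import *
c=env.capture('top')
f=lambda p:(p[0]/4.7+205-.4,p[1]/4.7+175-.4)
L=np.array([onz(c,f(p),.146) for p in[(233,150),(438,155),(434,328)]]);print(L)
print('ctr',(L[0]+L[2])/2,'ang',np.degrees(np.arctan2(*(L[1]-L[0])[1::-1])))
w=np.array([.5527,.1786]);d=np.array([-.0349,-.9994]);v=((L[0]+L[2])/2)[:2]-w;print('down',v@d,'lat',v@np.array([.9994,-.0349]))
```

```text
[[0.59819084 0.18361765 0.146     ]
 [0.59435324 0.07628062 0.146     ]
 [0.50305237 0.07858302 0.146     ]]
ctr [0.55062161 0.13110034 0.146     ] ang -92.04761310901876
down 0.047543697402577426 lat -0.00041940734577553223
```

```bash
python3 -m pendant '[[0,0,0,0.001,0,-0.03,0.6],[0,0,0,0.001,0,-0.050,0.6],[0,0,0,0.001,0,-0.061,0.6],[0,0,0,0.001,0,-0.061,0.6],[0,0,0,0.001,-0.006,-0.061,0.6],[0,0,0,0.001,-0.010,-0.061,0.6],[0,0,0,0.001,-0.013,-0.061,0.6],[0,0,0,0,-0.016,-0.061,0.6],[0,0,0,0,-0.020,-0.061,0.6],[0,0,0,0,-0.024,-0.061,0.6]]'
```

```text
time_s: 13.95
eef_pos: [0.5532, 0.1854, 0.3055]
tool_rot: [-179.9, 0.3, -2.1]
force: [0.3, 1.9, -0.3]
gripper_width: 0.602
```

Contact is light at about 2 N, so I'll keep pushing.

```bash
python3 -m pendant '[[0,0,0,0,-0.004,0,0.6],[0,0,0,0,-0.008,0,0.6],[0,0,0,-0.0005,-0.012,0,0.6],[0,0,0,-0.0005,-0.016,0,0.6],[0,0,0,-0.001,-0.020,0,0.6],[0,0,0,-0.001,-0.023,0,0.6]]'
python3 - <<'E'
from h import *
c=env.capture('scene');crop(c,265,180,445,325,4.1,'s12.png')
E
```

```text
time_s: 14.55
eef_pos: [0.5522, 0.1624, 0.3052]
tool_rot: [-179.9, 0.3, -2.2]
force: [-0.5, 0.9, 0.3]
gripper_width: 0.599
```

View pics/s12.png

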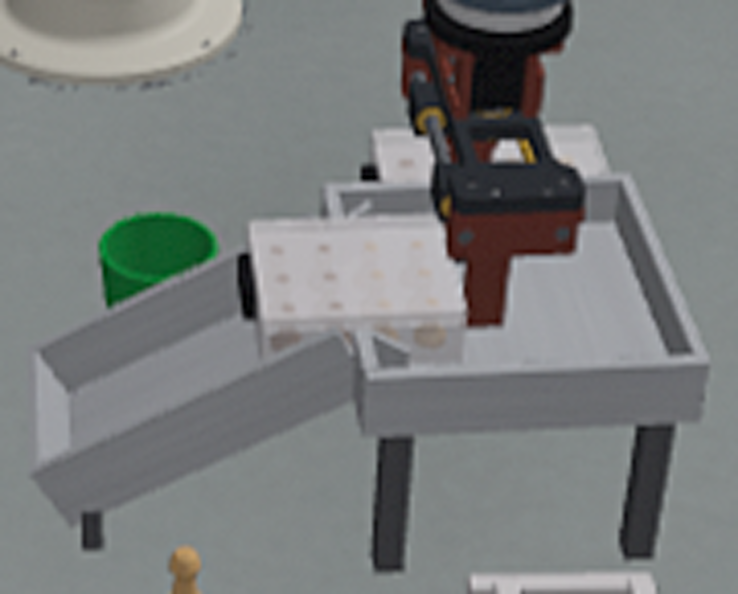

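The box is still level, with its middle about at the sill and its clasp at (247,285). I'll push a little further.

```bash
python3 -m pendant '[[0,0,0,0,-0.003,0,0.6],[0,0,0,0,-0.006,0,0.6],[0,0,0,0,-0.009,0,0.6],[0,0,0,0,-0.012,0,0.6],[0,0,0,-0.0005,-0.015,0,0.6],[0,0,0,-0.0005,-0.015,0,0.6],[0,0,0,-0.0005,-0.015,0,0.6]]'
python3 - <<'E'
from h import *
c=env.capture('scene');crop(c,265,180,445,325,4.1,'s13.png')
E
```

```text
time_s: 15.3
eef_pos: [0.5517, 0.1476, 0.3053]
tool_rot: [-179.9, 0.3, -2.2]
force: [0.1, -0.9, -0.2]
gripper_width: 0.605
```

View pics/s13.png

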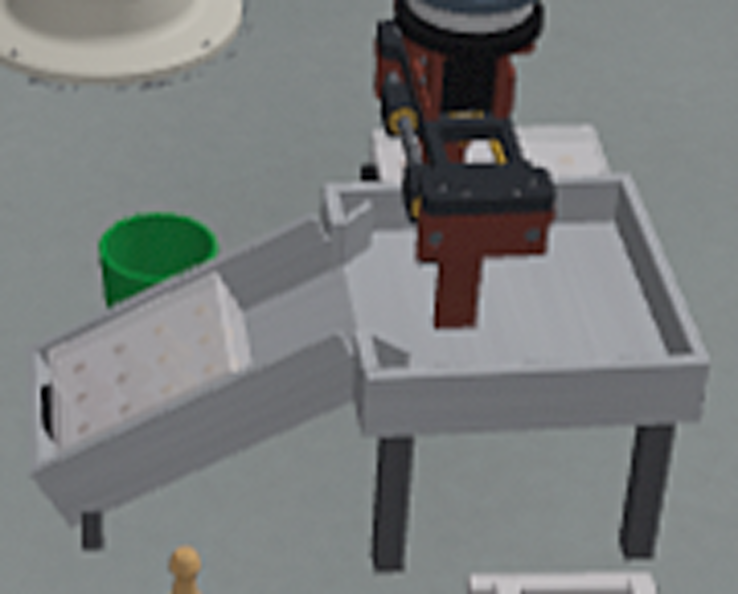

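The box slid down clasp first and now sits at the stop, clasp at (47,408). I'll raise the arm clear and check it's seated.

```bash
python3 -m pendant '[[0,0,0,0,0.003,0.03,0.6],[0,0,0,0,0.003,0.07,0.6],[0,0,0,0,0.003,0.1,0.6],[0,0,0,0,0.003,0.1,0.6],[0,0,0,0,0.003,0.1,0.6]]'
python3 - <<'E'
from h import *
c=env.capture('top');crop(c,205,175,375,300,4.7,'t14.png')
f=env.capture('scene');crop(f,265,200,445,325,4.4,'s14.png')
# expected stop point and clasp, from the measured dispenser pose
w=np.array([.5527,.1786]);d=np.array([-.0349,-.9994]);a=np.radians(28)
m=np.r_[w+d*.0825,.11]; t=np.r_[d*np.cos(a),-np.sin(a)]; n=np.r_[d*np.sin(a),np.cos(a)]
stop=m+t*.180+n*.020; print('stop',stop)
pt=proj(c,stop);ps=proj(f,stop)
print('top crop',(pt-[205,175]+.4)*4.7,'scene crop',(ps-[265,200]+.4)*4.4)
E
```

```text
time_s: 15.85
eef_pos: [0.5518, 0.1508, 0.4059]
tool_rot: [-179.9, 0.2, -2.1]
force: [0.0, -0.2, -0.3]
gripper_width: 0.599
stop [ 0.54394638 -0.07206951  0.04315407]
top crop [709.42988934 277.57990663] scene crop [ 51.11818624 367.34118908]
```

View pics/t14.png

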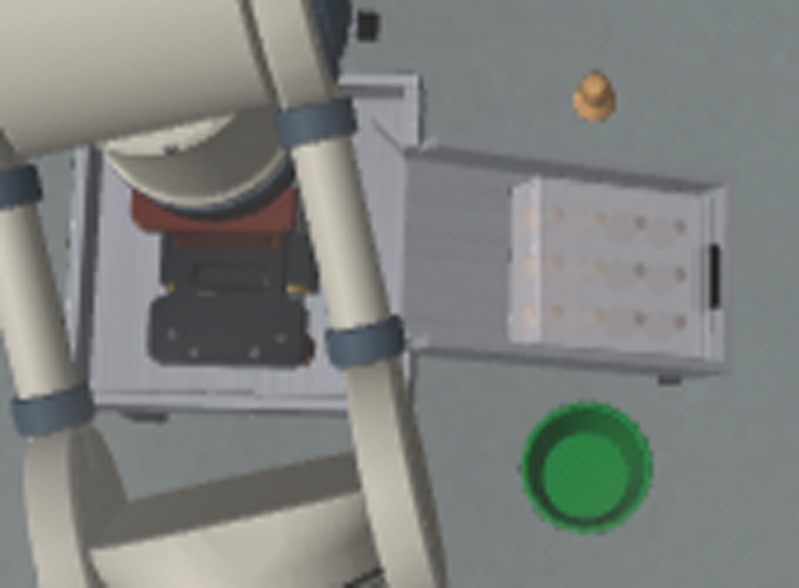

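View pics/s14.png

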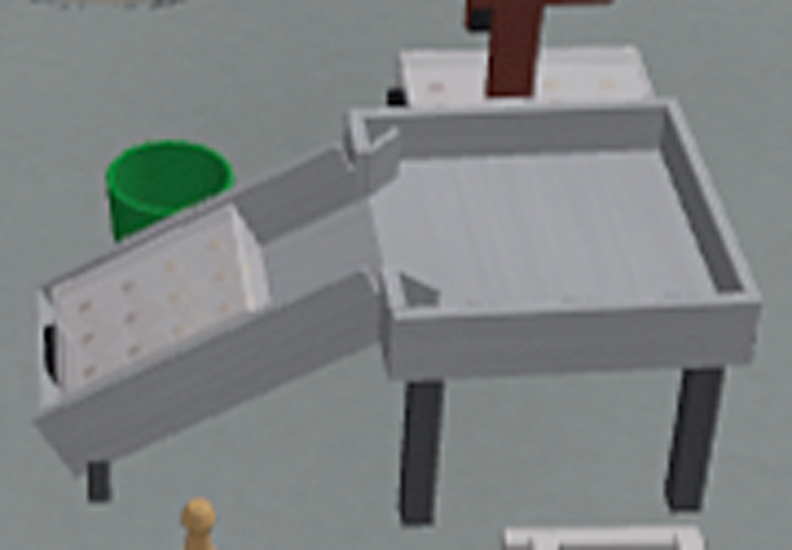

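The clasp is at top crop (715,277) against a projected stop point of (709,278), and at scene crop (50,352) against (51,367). It's touching the stop and the box lies flat in the lane. The cup and pawn are where they started and the arm is clear, so I'll hand in.

Run:
```python
from station import env
print(env.job_done())
```

```text
the job is handed in; nothing more can be done
None
```

The pawn box is at the bottom of the ramp, clasp end first against the end stop, and the job was handed in at about 16 s. No verdict was reported.

**What I did:** I pressed two fingertips on the lid with about 18 N (20 N at most in the readings) and turned the box about 120°. I then dragged it 45 mm into the mouth and pushed its rear face with about 2 N until it tipped and slid down.

**What went wrong on the way:** The first two twists mostly slipped because nearly all the load was on one finger. I lifted, recentred, opened the jaws wider and trimmed the tilt, and after that the box turned with the tool.

**Last checks:**
- **Seating:** The top view puts the clasp about 6 crop pixels (about 3 mm) from the projected stop point. The scene view puts it about 15 crop pixels (roughly 10 mm by eye) off, though I only marked its centre by eye there. The box looks flat on the ramp, lid up, but I did not measure its tilt or its speed.
- **Other objects:** The dice cup and spare pawn are where they started in the final images. The other bystanders were mostly outside those crops, but the arm never went near them.
- **Robot:** The arm was raised clear with near-zero force on the tool.

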